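Open the needle jar in its holding block and keep the cap over the mouth

ROBOT

A 6-joint arm with a two-finger parallel gripper is mounted at the origin on a cart in front of the work surface, level with it; the furniture and walls round the work are solid. World frame = base frame: x ahead of the robot, y to its left, z up, the work surface at z = 0. Lengths are in m, angles in rad, forces in N, time in s.
With the tool pointing down it reaches from about 0.275 to 1 m from the base axis. Payload 8.4 kg.
Tool frame: the origin (TCP) lies midway between the tips of the shut fingers; the grasp point (between the pads) lies robot.grasp_offset behind it (robot.grasp_offset is the distance from the TCP to the grasp point, in m); z points along the fingers, x is the direction in which the jaws open and shut, and the axes are right-handed (so a half turn about z gives the same grasp; the last joint's range is limited). The gripper opens to 85 mm and grips with 20 to 120 N. Pads are 22 mm wide; open, the fingers measure 114 mm over their backs; the gripper's body (76 mm by 85 mm) begins 54 mm behind the grasp point. The pads swing forward as they close: fully open they stand 13 mm farther back than shut.
Start: joints at [1.18, 0.353, 1.633, -0, 1.155, -0.002], TCP at [0.237, 0.578, 0.231] pointing down, gripper open.
Joint ranges: [-2.63, 2.63], [-0.92, 2.1], [0.06, 2.66], [-1.3, 4.44], [0, 2.69], [-3.02, 3.02]. Speed limits (rad/s): [2.22, 2.22, 2.79, 3.14, 3.14, 3.14].

INTERFACE

Orientations are given as a rotation vector (axis times angle).
In Python, from workcell import robot gives the robot as it stands.
- The arm moves only by the tool apply_moves, never from a script. Its argument "plan" is a list of rows, each an object with "claw": the closure, from 0 (fully open) to 1 (shut); "dp": the shift along the world's x, y, z normalised to -1 to 1, where 1 is 1 m, a list of three; "turn": the turn, a rotation vector about the world's x, y, z normalised to -1 to 1, where 1 is pi rad, a list of three. In form: [{"claw": claw, "dp": [x, y, z], "turn": [wx, wy, wz]}, ...]. A call has 1 to 12 rows; each row is the pose to reach, as a shift and turn from the pose commanded when the call began, turning the shorter way round; what a row does not reach only later rows make up. A row lasts 1/8 s, in which the tool goes at most 62.5 mm and 10.7 degrees, less where a joint would pass 70% of its speed; a pose out of reach is approached as far as the arm can. A call with a number of a shift or a turn outside -1 to 1 is refused whole. A call with a gripper value outside its range is refused whole. The fingers move at their own pace and stop on an object; "force" is the grip in N (left out, the last holds). Time passes only in rows, so rows that repeat a pose let the fingers close. It gives the time, the measured TCP pose, the force and the opening at its end, in the units of the state.
- robot.observe(): the state, without advancing time (a new reading comes with each control period).
- robot.capture(name): name is "scene" or "top"; returns the picture (384x512x3 uint8, red, green, blue); there is no depth.
- robot.calibration(name): a dict with "mtx" (3x3 intrinsics, pixels), "k1" (the pictures are not rectified: a ray, as slopes to the right and down, at radius r is drawn at 1 + k1 r^2 times it, then the intrinsics apply), "world_to_cam" (4x4, takes a point from world to camera coordinates). Camera axes: x right, y up, looking along -z (the intrinsics and any distortion apply to the point x, -y, -z); pixel columns grow to the right and rows downward; lengths in m; the calibration is good to about 2 mm. A picture is of the moment at which its call begins. calibration takes no time and is no camera call.
- robot.hand_in(): hands the job in, once; it reports no verdict.
Trained networks look in the newest picture that a camera, given by its name, has taken for a name from the list of things; names that differ only in an ending like _2 or _b are one class to them, and where a whole thing is asked for, a point or a joint stands for the part that bears it (a point fixed in the world has none). Each returns a list of dicts, best first, with "p" (0 to 1); they miss things now and then, are a little off and sometimes report something else, mostly with a low value. They report only what shows in the picture. A call takes as long as a camera call. They do not tell look-alikes from the thing itself.
- robot.spot_in(camera, target): "rect" ([centre column, centre row, width, height] in pixels, round what is visible of it).
- robot.masks_of(camera, target): "mask" (384x512 bool, what is visible of it) and "rect" ([centre column, centre row, width, height] in pixels, round what is visible of it).
The state is a dict: "time": time; "joints": joint angles; "qvel": joint speeds; "tau": joint torques, N m; "eef_pos": TCP position; "tcp_rot": TCP orientation; "force": force on the tool from outside, world axes, zero at the start; "torque": the same for the moment, N m; "opening": opening from 0.0 (shut) to 1.0 (fully open).
Only numpy, scipy, OpenCV 4.12 (cv2) and the standard library are available. Lean on these libraries where they do the work, as an engineer would, in place of code of your own. Each camera call takes 0.05 s, during which the arm holds its last target. There are 200 camera calls.

TASK

Open the jar of spare needles: stand the square glass jar fully home in the square well of the grey bench block, which keeps it from turning, then unscrew its tight cap (counterclockwise seen from above) until the thread lets go, and lift the cap off. Finish still holding the cap in the gripper, level, still and just above the open mouth - a finger's width or so, touching nothing else - so that a needle can be taken out and the jar covered again; the program finishes while still holding it. Keep the jar upright throughout and home in the well at the end, and leave the things around it (the vials, the small upright carton and the tally counter) where they are.

Things in the scene. Friction and masses are not known exactly. Their poses are not given: they have to be found in the camera images.
- jar: Clear glass jar (loose, 0.34 kg +-20%), needles with brass hubs fixed inside. Square body 60 x 60 mm, rounded corners, 61 mm high (lowest 6 mm: 54.5 mm), round shoulder up to 70 mm, 40 mm neck; 95 mm high with the cap. Origin: centre of its underside; z up, x and y square to its flat sides. Starts on the table at any yaw. Unbraced it spins along with the cap. It can be lifted by its closed cap.
- cap: Ribbed aluminium screw cap on the jar (0.06 kg), 56 mm across, 22 mm high. Origin: centre of its skirt's lower edge, z up; closed, that is 73 to 74 mm above the jar's underside and 3 mm above the shoulder. Grip across the diameter from above, fingertips 2 mm or more above that edge. Needs 0.15 to 0.5 N m over the first 60 deg (30 N of grip is ample); stays where it is left.
- jar_thread (a point): Thread on the jar's neck, 80 mm above its underside; axes as the jar's. Right-handed: counterclockwise from above opens; the cap climbs 1.9 mm a radian, follow it. Closed, the cap's x axis is 20 to 40 deg counterclockwise of the jar's x; it lets go at 145 deg (105 to 130 deg of turning, so regrasp). Up to 60 deg more does no harm. Before that, lifting it lifts the jar.
- jar_mouth (a point): Centre of the jar's mouth at the top of its white seal ring as it stands when the cap is off: 94.5 mm above the jar's underside, on its axis; moves with the jar.
- well_floor (a point): Floor centre of the well in the bench block (fixed). Block: grey plastic 106 x 106 mm, top 46 mm above the table, on a black rubber foot 122 x 122 x 6 mm. Well: square, 64 x 64 mm, 32 mm deep, floor 14 mm above the table; z up, x and y square to its sides. The jar fits in any of four quarter turns; home, its underside is on this floor and the cap's skirt begins about 87 mm above the table.
- vial_1: Bystander: stoppered glass vial 22 mm across, 41 mm high, loose, standing. Origin: centre of its underside.
- vial_4: Bystander: stoppered glass vial 27 mm across, 51 mm high, loose, standing. Origin: centre of its underside.
- vaccine_carton: Bystander: small upright open carton 30 x 54 x 76 mm, loose. Origin: centre of its underside.
- tally_counter: Bystander: round hand tally counter, 62 x 47 x 21 mm, loose. Origin: centre of its underside.
There are look-alikes about, which are no part of the job. Leave any black, turquoise or yellow look-alike of the cap alone.

How it is judged:
On the way, in this order (a step that is already met when the one before it is completed fails the run):
1. the jar, its cap still screwed on, stands home in the block's well (z of jar in the frame of well_floor between -0.004 and 0.004 m and horizontal distance between jar and well_floor below 0.006 m and angle between jar's own z axis and vertical below 0.07 rad and distance between cap and jar below 0.08 m), for 0.2 s.
2. the cap has come off the thread and is held clear above the mouth while the jar stays home (z of jar in the frame of well_floor between -0.004 and 0.004 m and horizontal distance between jar and well_floor below 0.006 m and angle between jar's own z axis and vertical below 0.07 rad and z of cap in the frame of jar above 0.0955 m and contact force between the fingers and cap above 1 N and contact force between cap and jar below 0.1 N), for 0.2 s.
At the end, for the whole second after the job is handed in: Jar home in the well: within 4 mm of its floor, 6 mm of its centre, 0.07 rad of upright. Cap gripped (over 1 N) and still, within 0.2 rad of level, its lower edge 1 to 45 mm above the mouth, within 15 mm of its axis, not touching the jar (z of jar in the frame of well_floor between -0.004 and 0.004 m and horizontal distance between jar and well_floor below 0.006 m and angle between jar's own z axis and vertical below 0.07 rad and z of cap in the frame of jar_mouth between 0.001 and 0.045 m and horizontal distance between cap and jar_mouth below 0.015 m and angle between cap's own z axis and vertical below 0.2 rad and contact force between the fingers and cap above 1 N and contact force between cap and jar below 0.1 N and linear speed of each of cap, jar below 0.02 m/s); the arm keeps its last pose, push and grip.
It fails at once if the jar is tipped by more than 0.5 rad (angle between jar's own z axis and vertical above 0.5 rad).
It fails at once if a listed vial, the carton or the tally counter is shifted by more than 30 mm or knocked over (distance of any of vial_1, vial_4, vaccine_carton, tally_counter from where it was at the start of the episode above 0.03 m or angle between any of vial_1, vial_4, vaccine_carton, tally_counter's own z axis and vertical above 0.6 rad).
It also fails if it takes over 53 s, if anything falls off the work surface, if the arm or the gripper's body presses on something with over 40 N, if the wrist force passes 120 N, or if a joint passes its speed limit or range.

## Working session

There is one attempt and no reset: what is moved stays moved. The work goes in short steps, Python scripts to look and compute and a tool call to move; the robot and the scene stay as the last step left them, time stands still between calls to the robot, and variables do not carry over. Pictures are saved under pics/ and viewed, about 8 in all and at most 12, crops included, and the job is handed in when it is done.

Besides the shell and the picture viewer there is one more tool, called after "Call:" as name([rows], argument=value, ...), one row to a line, values as JSON. apply_moves: Moves the arm, as the interface text tells. Its arguments: {"type":"object","properties":{"plan":{"type":"array","items":{"type":"object","properties":{"claw":{"type":"number"},"dp":{"type":"array","items":{"type":"number","minimum":-1,"maximum":1}},"turn":{"type":"array","items":{"type":"number","minimum":-1,"maximum":1}}}}},"force":{"type":"number"}},"required":["plan"]}

```bash
mkdir -p pics; ls
cat > h.py <<'E'
from workcell import robot
import numpy as np, cv2
def snap(cam,name=None):
    im=np.asarray(robot.capture(cam))
    if name: cv2.imwrite(f'pics/{name}.png',im[:,:,::-1])
    return im
def ray(cam,u,v):
    c=robot.calibration(cam);K=np.array(c['mtx']);T=np.array(c['world_to_cam'])
    xd=np.array([(u-K[0,2])/K[0,0],(v-K[1,2])/K[1,1]])
    x=xd.copy()
    for _ in range(20): x=xd/(1+c['k1']*(x@x))
    R=T[:3,:3];o=-R.T@T[:3,3]
    return o,R.T@np.array([x[0],-x[1],-1])
def at(cam,u,v,z):
    o,d=ray(cam,u,v);return o+d*(z-o[2])/d[2]
def proj(cam,p):
    c=robot.calibration(cam);K=np.array(c['mtx']);T=np.array(c['world_to_cam'])
    q=T[:3,:3]@np.array(p)+T[:3,3];x=np.array([q[0],-q[1]])/-q[2]
    x=x*(1+c['k1']*(x@x));return K[:2,:2]@x+K[:2,2]
E
python3 - <<'E'
from h import *
a=snap('top','top0');b=snap('scene','scene0')
print(robot.grasp_offset, {k:np.round(v,3) for k,v in robot.observe().items()})
for c in('top','scene'):
    T=np.array(robot.calibration(c)['world_to_cam']);print(c,-T[:3,:3].T@T[:3,3],robot.calibration(c)['mtx'][0])
    for t in('jar','cap','well_floor','vial_1','vaccine_carton','tally_counter'):
        try: print(c,t,[(round(d['p'],2),np.round(d['rect'])) for d in robot.spot_in(c,t)][:5])
        except Exception as e: print(t,e)
cv2.imwrite('pics/a.png',cv2.resize(np.vstack([a])[:,:,::-1],(800,600),interpolation=3))
cv2.imwrite('pics/b.png',cv2.resize(b[:,:,::-1],(800,600),interpolation=3))
E
```

```text
pics
0.0187 {'time': np.float64(0.1), 'joints': array([ 1.18 ,  0.354,  1.634, -0.   ,  1.155, -0.002]), 'qvel': array([ 0.   , -0.002, -0.002,  0.   , -0.001, -0.   ]), 'tau': array([ 1.0000e-03, -6.0635e+01, -3.4282e+01,  0.0000e+00,  4.0000e-03,
        0.0000e+00]), 'eef_pos': array([0.237, 0.578, 0.231]), 'tcp_rot': array([ 2.608e+00,  1.750e+00, -2.000e-03]), 'force': array([ 0.754,  0.311, -0.322]), 'torque': array([ 0.   , -0.018,  0.055]), 'opening': np.float64(0.999)}
top [0.35525897 0.27271617 1.06524977] [498.72285808   0.         249.95653482]
top jar [(0.61, array([233., 260.,  40.,  42.]))]
top cap [(0.94, array([195., 221.,  28.,  28.])), (0.78, array([172., 274.,  29.,  31.])), (0.69, array([232., 258.,  26.,  30.])), (0.61, array([237., 150.,  11.,  13.])), (0.59, array([235., 210.,  24.,  30.]))]
top well_floor [(0.8, array([330., 232.,  72.,  70.]))]
top vial_1 []
top vaccine_carton [(0.64, array([283., 149.,  15.,  22.]))]
top tally_counter [(0.75, array([170., 181.,  22.,  22.]))]
scene [ 0.23929077 -0.15321483  0.74797973] [429.87434975   0.         252.44526684]
scene jar [(0.76, array([196., 219.,  32.,  36.]))]
scene cap [(0.88, array([237., 197.,  26.,  26.])), (0.8, array([189., 200.,  27.,  28.])), (0.78, array([204., 180.,  27.,  27.])), (0.73, array([150., 192.,  26.,  27.]))]
scene well_floor [(0.72, array([286., 277.,  82.,  89.]))]
scene vial_1 [(0.68, array([257., 161.,  14.,  22.])), (0.63, array([193., 219.,  32.,  36.])), (0.55, array([283., 165.,   9.,  21.]))]
scene vaccine_carton [(0.6, array([314., 189.,  20.,  27.]))]
scene tally_counter [(0.7, array([218., 151.,  18.,  25.]))]
```

View pics/a.png

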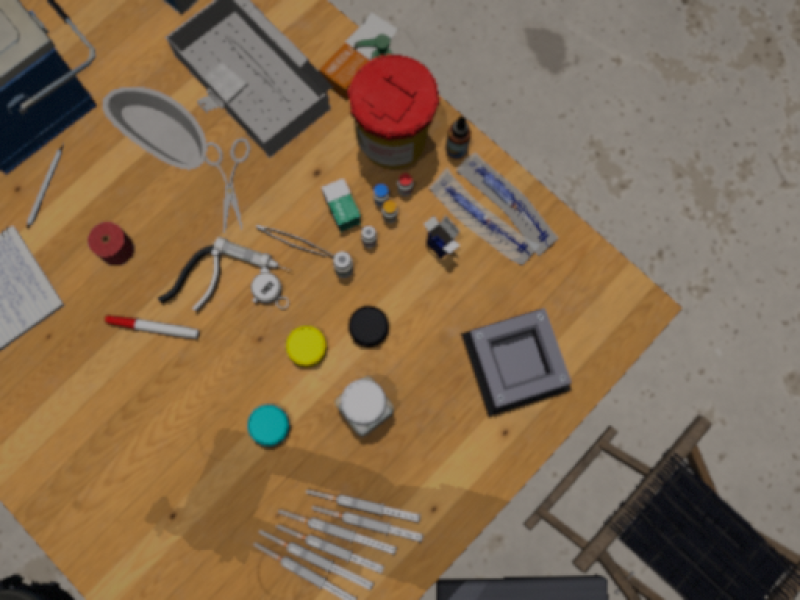

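View pics/b.png

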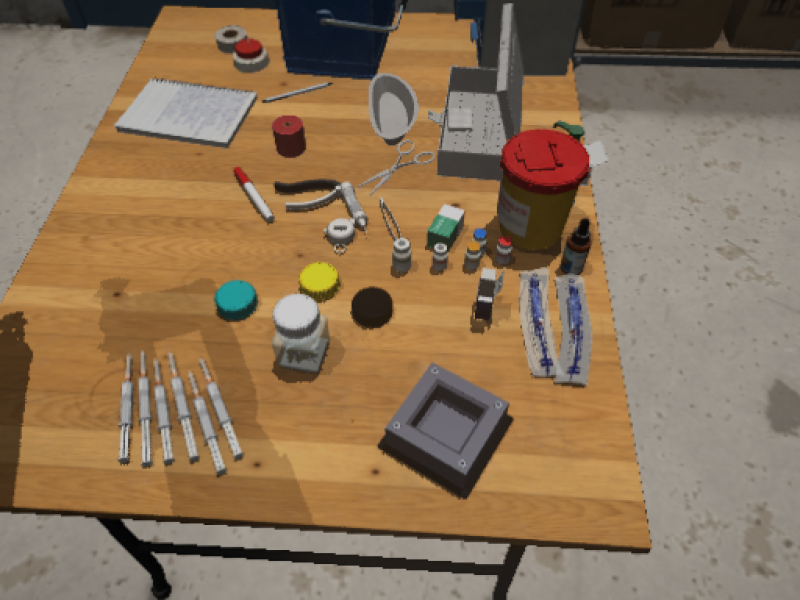

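Both views show the jar with a white/aluminium cap at (365,405) in the top view and (300,335) in the scene view (800-px scale). The block is at (515,360) and (447,428). There are three loose look-alike caps: yellow (305,346), black (369,326) and turquoise (268,425). Only the silver cap sits on the square glass jar, so that is the one to take. I'll measure it and the block and confirm with a crop.

Run:
```python
from h import *
a=snap('top');b=snap('scene')
out=[]
for cam,im in(('top',a),('scene',b)):
    for t,z in(('cap',.095),('jar',.03),('well_floor',.046)):
        for d in robot.masks_of(cam,t)[:5]:
            m=d['mask'].astype(np.uint8);
            if m.sum()<20: continue
            col=im[d['mask']].mean(0)
            M=cv2.moments(m,True);u,v=M['m10']/M['m00'],M['m01']/M['m00']
            cs,_=cv2.findContours(m,0,2);c=max(cs,key=cv2.contourArea)
            # metric contour
            P=np.array([at(cam,*q[0],z)[:2] for q in c],np.float32)
            r=cv2.minAreaRect(P)
            print(cam,t,round(d['p'],2),np.round((u,v),1),col.round(),'xy',at(cam,u,v,z)[:2].round(4),'rect',np.round(r[0],4),np.round(r[1],4),round(r[2],1))
J=cv2.resize(a[225:295,195:275],None,fx=6,fy=6,interpolation=2)
B=cv2.resize(a[190:270,285:375],None,fx=6,fy=6,interpolation=2)
S=cv2.resize(b[175:250,160:225],None,fx=6,fy=6,interpolation=2)
W=cv2.resize(b[225:325,236:336],None,fx=4,fy=4,interpolation=2)
h=max(x.shape[0] for x in(J,B));pad=lambda x:cv2.copyMakeBorder(x,0,h-x.shape[0],0,0,0)
cv2.imwrite('pics/c.png',cv2.resize(np.hstack([pad(J),pad(B)])[:,:,::-1],(800,int(h*800/(J.shape[1]+B.shape[1])))))
# image rectified at plane: axes
for p in([.3,.3,0],[.5,.3,0],[.3,.5,0]): print(p,proj('top',p).round(),proj('scene',p).round())
```

```text
top cap 0.97 [195.7 221.7] [160. 153.  13.] xy [0.5377 0.3772] rect [0.5387 0.3782] [0.0529 0.0531] 45.1
top cap 0.92 [232. 257.] [162. 161. 161.] xy [0.4669 0.3059] rect [0.467  0.3059] [0.0553 0.055 ] 44.2
top cap 0.8 [234.9 208.8] [37. 34. 32.] xy [0.5625 0.2995] rect [0.5624 0.3003] [0.0498 0.0528] 89.2
top cap 0.77 [171.7 271.7] [ 21. 138. 136.] xy [0.4397 0.423 ] rect [0.4397 0.423 ] [0.0515 0.0488] 45.2
top jar 0.52 [238.  268.5] [101.  97.  90.] xy [0.4504 0.2958] rect [0.4511 0.2947] [0.0257 0.062 ] 29.5
top well_floor 0.74 [329.8 231.8] [86. 83. 88.] xy [0.5214 0.1046] rect [0.5221 0.1037] [0.1195 0.1219] 16.0
scene cap 0.96 [189.2 201.9] [166. 164. 163.] xy [0.4616 0.2976] rect [0.4618 0.2979] [0.0656 0.0537] 64.2
scene cap 0.81 [237.8 196.2] [39. 30. 21.] xy [0.5392 0.2471] rect [0.5394 0.2484] [0.058  0.0481] 49.2
scene cap 0.73 [151.1 191.2] [ 36. 118. 115.] xy [0.4215 0.3677] rect [0.4218 0.3682] [0.0613 0.0498] 58.5
scene cap 0.69 [204.2 178.9] [166. 153.  38.] xy [0.5171 0.3242] rect [0.5168 0.3249] [0.0626 0.0516] 52.0
scene well_floor 0.68 [285.9 274.6] [81. 77. 80.] xy [0.5134 0.084 ] rect [0.5161 0.0871] [0.1321 0.1196] 16.7
[0.3, 0.3, 0] [237. 343.] [126. 276.]
[0.5, 0.3, 0] [236. 247.] [209. 218.]
[0.3, 0.5, 0] [141. 343.] [ 77. 212.]
```

View pics/c.png

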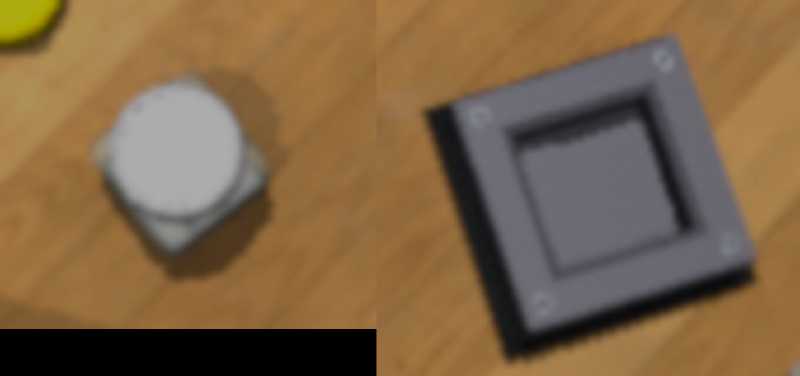

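The crop confirms the silver cap on the square glass jar. The block corners are clear at (455,103), (676,36), (752,250) and (528,330). Next I refine the centres and yaws with an edge fit.

```bash
cat >> h.py <<'E'
from scipy.ndimage import map_coordinates
from scipy.optimize import minimize
def projs(cam,P):
    c=robot.calibration(cam);K=np.array(c['mtx']);T=np.array(c['world_to_cam'])
    q=P@T[:3,:3].T+T[:3,3];x=np.c_[q[:,0],-q[:,1]]/-q[:,2:]
    x=x*(1+c['k1']*(x**2).sum(1)[:,None]);return x@K[:2,:2].T+K[:2,2]
def square(x,y,a,s,z,sides=(0,1,2,3),f=.8):
    t=np.linspace(-f,f,60)*s/2;P=[]
    for k in sides:
        b=a+k*np.pi/2;n=np.array([np.cos(b),np.sin(b)]);e=np.array([-n[1],n[0]])
        P.append(np.c_[np.array([x,y])+n*s/2+t[:,None]*e,np.full(60,z)])
    return P
def edgescore(cam,im,segs):
    g=cv2.GaussianBlur(im.astype(float),(0,0),.8);s=0
    for P in segs:
        p=projs(cam,P);d=p[-1]-p[0];n=np.array([-d[1],d[0]])/np.hypot(*d)
        D=[map_coordinates(g[:,:,c],[(p+h*n)[:,1],(p+h*n)[:,0]],order=1) for h in(-1,1) for c in range(3)]
        s+=np.hypot.reduce([(D[i]-D[i+3]).mean() for i in range(3)])
    return s
E
python3 - <<'E'
from h import *
import itertools
a=snap('top');b=snap('scene')
def fit(sc,x0,r,ra):
    best=max(((sc((x0[0]+i,x0[1]+j,x0[2]+k)),i,j,k) for i in np.linspace(-r,r,11) for j in np.linspace(-r,r,11) for k in np.linspace(-ra,ra,9)))
    x=np.array(x0)+best[1:]
    q=minimize(lambda p:-sc(p),x,method='Nelder-Mead',options=dict(initial_simplex=x+np.array([[0,0,0],[.002,0,0],[0,.002,0],[0,0,.03]])))
    return q.x,-q.fun
d=np.pi/180
W=lambda cam,im:lambda p:edgescore(cam,im,square(*p,.106,.046)+square(*p,.064,.046))
for cam,im in(('top',a),('scene',b)):
    x,f=fit(W(cam,im),(.52,.1,17*d),.012,5*d);print('well',cam,x[:2].round(4),x[2]/d,f)
x,f=fit(lambda p:W('top',a)(p)+W('scene',b)(p),(.52,.1,17*d),.012,5*d);print('well both',x[:2].round(4),x[2]/d,f)
# cap top circle -> centre
def circ(x,y,z,r=.028): 
    A=np.linspace(0,2*np.pi,25);return [np.c_[x+r*np.cos(A[i:i+2]),y+r*np.sin(A[i:i+2]),[z,z]] for i in range(24)]
for cam,im in(('top',a),('scene',b)):
    x,f=fit(lambda p:edgescore(cam,im,circ(p[0],p[1],.095)),(.465,.303,0),.012,0);print('cap',cam,x[:2].round(4),f)
for zb in(.0,.006,.061):
  for cam,im in(('top',a),('scene',b)):
    ss=[]
    for k in range(4):
        pass
    x,f=fit(lambda p:edgescore(cam,im,square(*p,.0545 if zb==0 else .06,zb,sides=(1,2) if cam=='top' else (2,3))),(.465,.303,39*d),.008,8*d);print('jar',cam,zb,x[:2].round(4),x[2]/d,f)
E
```

```text
Traceback (most recent call last):
  File "h.py", line 35, in edgescore
    p=projs(cam,P);d=p[-1]-p[0];n=np.array([-d[1],d[0]])/np.hypot(*d)
  File "h.py", line 23, in projs
    c=robot.calibration(cam);K=np.array(c['mtx']);T=np.array(c['world_to_cam'])
ValueError: time passes only in moves, steps and waits
```

```bash
python3 - <<'E'
s=open('h.py').read()
s=s.replace("c=robot.calibration(cam);","c=cal(cam);")
s=s.replace("def snap","import functools\n@functools.lru_cache(None)\ndef cal(cam): return robot.calibration(cam)\ndef snap",1)
s=s.replace("    g=cv2.GaussianBlur(im.astype(float),(0,0),.8);s=0\n","    g=im;s=0\n")
open('h.py','w').write(s)
E
cat > fit.py <<'E'
from h import *
d=np.pi/180
def fit(sc,x0,r,ra):
    best=max(((sc((x0[0]+i,x0[1]+j,x0[2]+k)),i,j,k) for i in np.linspace(-r,r,9) for j in np.linspace(-r,r,9) for k in np.linspace(-ra,ra,7 if ra else 1)))
    x=np.array(x0)+best[1:]
    q=minimize(lambda p:-sc(p),x,method='Nelder-Mead',options=dict(initial_simplex=x+np.array([[0,0,0],[.002,0,0],[0,.002,0],[0,0,.03]])))
    return q.x,-q.fun
W=lambda cam,im:lambda p:edgescore(cam,im,square(*p,.106,.046)+square(*p,.064,.046))
def circ(x,y,z,r=.028): 
    A=np.linspace(0,2*np.pi,25);return [np.c_[x+r*np.cos(A[i:i+2]),y+r*np.sin(A[i:i+2]),[z,z]] for i in range(24)]
blur=lambda im:cv2.GaussianBlur(im.astype(float),(0,0),.8)
E
python3 - <<'E'
from fit import *
a=blur(snap('top'));b=blur(snap('scene'))
for cam,im in(('top',a),('scene',b)):
    x,f=fit(W(cam,im),(.52,.1,17*d),.012,5*d);print('well',cam,x[:2].round(4),x[2]/d,f)
x,f=fit(lambda p:W('top',a)(p)+W('scene',b)(p),(.52,.1,17*d),.012,5*d);print('well both',x[:2].round(4),x[2]/d,f)
for cam,im in(('top',a),('scene',b)):
    x,f=fit(lambda p:edgescore(cam,im,circ(p[0],p[1],.095)),(.465,.303,0),.012,0);print('cap',cam,x[:2].round(4),f)
J={'top':lambda p:edgescore('top',a,square(*p,.06,.006,(1,2))+square(*p,.06,.061,(0,3),.9)),
 'scene':lambda p:edgescore('scene',b,square(*p,.0545,.0,(2,3)))}
for c in J: x,f=fit(J[c],(.464,.302,39*d),.008,9*d);print('jar',c,x[:2].round(4),x[2]/d,f)
E
```

```text
well top [0.5299 0.0977] 16.264877148541775 401.19318039808735
well scene [0.5264 0.097 ] 16.35911207386587 406.0046922389833
well both [0.5273 0.0971] 16.304200930276064 748.038349785978
cap top [0.4687 0.3066] 1547.1246029805486
cap scene [0.4652 0.3051] 2535.8591817820047
jar top [0.4715 0.3064] 36.071784999657595 179.86409114767002
jar scene [0.4699 0.3062] 37.356438035356476 118.83696357985275
```

Call:
apply_moves([
  {"claw":0,"dp":[0.038,-0.045,0],"turn":[0,0,-0.05]},
  {"claw":0,"dp":[0.077,-0.091,0],"turn":[0,0,-0.1]},
  {"claw":0,"dp":[0.115,-0.136,-0.01],"turn":[0,0,-0.15]},
  {"claw":0,"dp":[0.153,-0.181,-0.03],"turn":[0,0,-0.2]},
  {"claw":0,"dp":[0.192,-0.227,-0.05],"turn":[0,0,-0.25]},
  {"claw":0,"dp":[0.23,-0.272,-0.08],"turn":[0,0,-0.278]},
  {"claw":0,"dp":[0.23,-0.272,-0.08],"turn":[0,0,-0.278]},
])

```text
time: 2.17
eef_pos: [0.4678, 0.303, 0.1494]
tcp_rot: [3.104, 0.475, -0.004]
force: [-0.7, 0.7, -0.2]
opening: 1.002
```

Run:
```python
from h import *
o=robot.observe();print(o['eef_pos'],o['tcp_rot'],o['joints'],o['time'],o['opening'],o['force'])
a=snap('top');b=snap('scene')
p=proj('scene',[.467,.306,.12]).astype(int)
A=cv2.resize(a[210:310,185:285],(400,400),interpolation=2);B=cv2.resize(b[140:250,140:250],(400,400),interpolation=2)
cv2.imwrite('pics/d.png',np.hstack([A,B])[:,:,::-1])
```

```text
[0.46780789 0.30301025 0.14941995] [ 3.1036646   0.47516151 -0.00404198] [ 5.72425560e-01  3.44328190e-01  1.85141553e+00 -6.87262472e-04
  9.48919194e-01  2.68992110e-01] 2.175 1.0024596895517037 [-0.69638378  0.73584287 -0.17881312]
```

View pics/d.png

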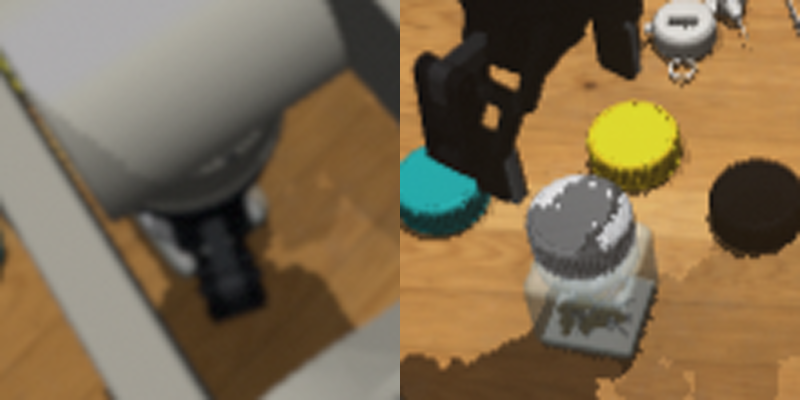

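Both fingers are well above and either side of the cap, with nothing in the way. I'll descend and grip.

Call:
apply_moves([
  {"claw":0,"dp":[0,0.001,-0.035],"turn":[0,0,0]},
  {"claw":0,"dp":[0,0.001,-0.065],"turn":[0,0,0]},
  {"claw":0,"dp":[0,0.001,-0.077],"turn":[0,0,0]},
  {"claw":0,"dp":[0,0.001,-0.077],"turn":[0,0,0]},
  {"claw":0.3,"dp":[0,0.001,-0.077],"turn":[0,0,0]},
  {"claw":1,"dp":[0,0.001,-0.077],"turn":[0,0,0]},
  {"claw":1,"dp":[0,0.001,-0.077],"turn":[0,0,0]},
  {"claw":1,"dp":[0,0.001,-0.077],"turn":[0,0,0]},
  {"claw":1,"dp":[0,0.001,-0.077],"turn":[0,0,0]},
], force=40)

```text
time: 3.4
eef_pos: [0.4671, 0.3077, 0.0755]
tcp_rot: [-3.104, -0.482, -0.001]
force: [-2.2, 0.1, 5.1]
opening: 0.642
```

Call:
apply_moves([
  {"claw":1,"dp":[0,0,0.03],"turn":[0,0,0]},
  {"claw":1,"dp":[0,0,0.07],"turn":[0,0,0]},
  {"claw":1,"dp":[0.01,-0.035,0.085],"turn":[0,0,-0.03]},
  {"claw":1,"dp":[0.022,-0.075,0.085],"turn":[0,0,-0.06]},
  {"claw":1,"dp":[0.034,-0.115,0.085],"turn":[0,0,-0.09]},
  {"claw":1,"dp":[0.046,-0.155,0.085],"turn":[0,0,-0.117]},
  {"claw":1,"dp":[0.055,-0.185,0.085],"turn":[0,0,-0.117]},
  {"claw":1,"dp":[0.061,-0.209,0.085],"turn":[0,0,-0.117]},
  {"claw":1,"dp":[0.061,-0.209,0.085],"turn":[0,0,-0.117]},
  {"claw":1,"dp":[0.061,-0.209,0.085],"turn":[0,0,-0.117]},
])

```text
time: 4.65
eef_pos: [0.5277, 0.0985, 0.1594]
tcp_rot: [-3.14, 0.093, 0.0]
force: [0.0, 1.0, -4.1]
opening: 0.64
```

Run:
```python
from h import *
o=robot.observe();print(o['eef_pos'],o['tcp_rot'],o['joints'],o['opening'],o['force'])
a=snap('top');b=snap('scene')
np.save('b1.npy',b)
u,v=270,235
B=cv2.resize(b[175:325,205:355],(600,600),interpolation=2)
cv2.imwrite('pics/e.png',B[:,:,::-1])
```

```text
[0.52767    0.09851329 0.15936822] [-3.13994754e+00  9.34126859e-02  3.24778468e-04] [1.81588232e-01 3.00714145e-01 1.88932454e+00 3.60485445e-04
 9.51702501e-01 2.40860998e-01] 0.6397062458155607 [ 1.44190719e-03  9.74963422e-01 -4.10164185e+00]
```

View pics/e.png

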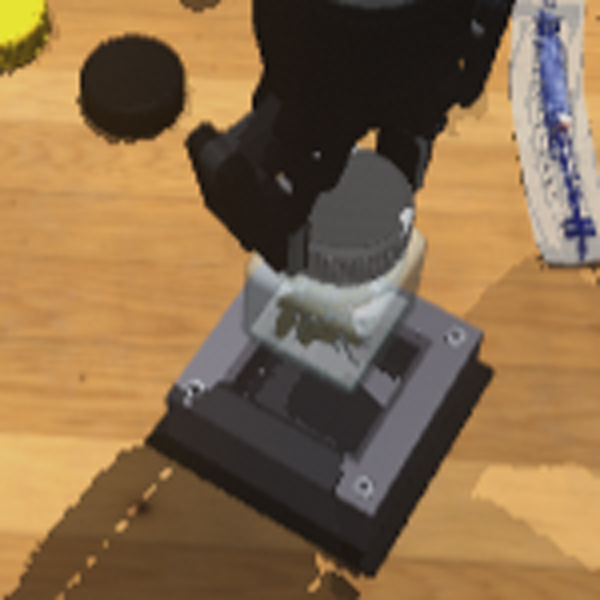

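The scene crop shows the jar hanging above the well. Its lower front edges run (250,332)-(352,390)-(415,310) and the well opening is right below. I'll compute the jar's yaw and centre at this height.

Run:
```python
from fit import *
b=blur(np.load('b1.npy'))
for z,s in((.084,.0545),(.087,.0573),(.090,.06)):
    L,F,R=[at('scene',205+x/4,175+y/4,z)[:2] for x,y in((250,332),(352,390),(415,310))]
    print(z,np.degrees(np.arctan2(*(F-L)[::-1])),np.linalg.norm(F-L),np.degrees(np.arctan2(*(R-F)[::-1])),np.linalg.norm(R-F),((L+R)/2).round(4))
    x,f=fit(lambda p:edgescore('scene',b,square(*p,s,z,(2,3))),(.528,.0975,16*d),.008,9*d);print('jar',x[:2].round(4),x[2]/d,f)
x,f=fit(lambda p:edgescore('scene',b,square(*p,.064,.046,(0,2,3))+square(*p,.106,.046,(2,3,0))),(.527,.0971,16.3*d),.006,3*d);print('well',x[:2].round(4),x[2]/d)
# overlay of expected aligned jar
im=cv2.resize(np.load('b1.npy')[175:325,205:355],(600,600),interpolation=2)[:,:,::-1].copy()
for s,z,c in((.0545,.084,(0,0,255)),(.06,.090,(0,255,0)),(.06,.145,(255,255,0)),(.064,.046,(255,0,255)),(.106,.046,(255,0,255))):
    P=np.vstack(square(.5277,.0975,16.3*d,s,z,f=1));p=((projs('scene',P)-[205,175]+.5)*4).astype(int)
    cv2.polylines(im,[p],True,c,1)
cv2.imwrite('pics/f.png',im)
```

```text
0.084 -74.30105087538914 0.051158279798530784 11.217722096785007 0.0488257650130955 [0.5272 0.0953]
jar [0.5288 0.1014] 16.643432920043626 154.09368602885354
0.087 -74.30105087538931 0.05092713593487078 11.217722096785051 0.04860515994162466 [0.5259 0.0942]
jar [0.5285 0.1021] 16.814051063434444 147.5804138734672
0.09 -74.30105087538936 0.05069599207121084 11.217722096785037 0.04838455487015393 [0.5246 0.0931]
jar [0.5281 0.1028] 16.873811525364168 138.0747422200941
well [0.5255 0.0963] 17.348511667084935
```

View pics/f.png

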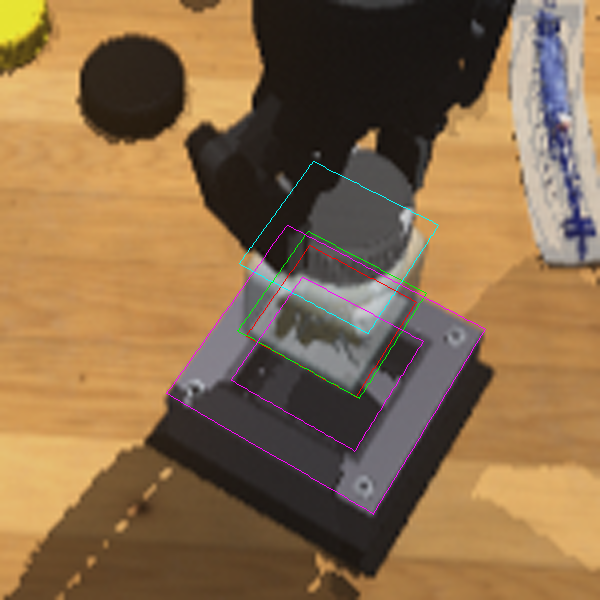

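The block outline matches the fit, and the jar's lower rim is within about 2 mm and 1° of it. The tapered foot leaves ±4.7 mm at entry. I'll lower gently and watch the force.

Call:
apply_moves([
  {"claw":1,"dp":[0,0,-0.02],"turn":[0,0,0]},
  {"claw":1,"dp":[0,0,-0.033],"turn":[0,0,0]},
  {"claw":1,"dp":[0,0,-0.039],"turn":[0,0,0]},
  {"claw":1,"dp":[0,0,-0.043],"turn":[0,0,0]},
  {"claw":1,"dp":[0,0,-0.046],"turn":[0,0,0]},
  {"claw":1,"dp":[0,0,-0.046],"turn":[0,0,0]},
])

```text
time: 5.5
eef_pos: [0.528, 0.0983, 0.1134]
tcp_rot: [-3.14, 0.093, -0.0]
force: [0.2, 0.0, -4.2]
opening: 0.641
```

Call:
apply_moves([
  {"claw":1,"dp":[0,0,-0.004],"turn":[0,0,0]},
  {"claw":1,"dp":[0,0,-0.007],"turn":[0,0,0]},
  {"claw":1,"dp":[0,0,-0.01],"turn":[0,0,0]},
  {"claw":1,"dp":[0,0,-0.01],"turn":[0,0,0]},
])

```text
time: 6.0
eef_pos: [0.5277, 0.0983, 0.103]
tcp_rot: [3.14, -0.093, -0.001]
force: [-0.2, -0.2, -4.7]
opening: 0.642
```

Call:
apply_moves([
  {"claw":1,"dp":[0,0,-0.005],"turn":[0,0,0]},
  {"claw":1,"dp":[0,0,-0.01],"turn":[0,0,0]},
  {"claw":1,"dp":[0,0,-0.013],"turn":[0,0,0]},
  {"claw":1,"dp":[0,0,-0.014],"turn":[0,0,0]},
  {"claw":1,"dp":[0,0,-0.014],"turn":[0,0,0]},
])

```text
time: 6.62
eef_pos: [0.5279, 0.0985, 0.0897]
tcp_rot: [-3.14, 0.093, 0.0]
force: [-2.9, -0.2, 3.9]
opening: 0.644
```

The jar is home: contact is felt and the underside is at about 14 mm. The same grip has enough wrist range, so I'll dwell and then turn counterclockwise, following the climb.

Call:
apply_moves([
  {"claw":1,"dp":[0,0,0],"turn":[0,0,0]},
  {"claw":1,"dp":[0,0,0.0003],"turn":[0,0,0.04]},
  {"claw":1,"dp":[0,0,0.0005],"turn":[0,0,0.08]},
  {"claw":1,"dp":[0,0,0.0008],"turn":[0,0,0.12]},
  {"claw":1,"dp":[0,0,0.001],"turn":[0,0,0.16]},
  {"claw":1,"dp":[0,0,0.0013],"turn":[0,0,0.2]},
  {"claw":1,"dp":[0,0,0.0013],"turn":[0,0,0.2]},
])

```text
time: 7.5
eef_pos: [0.5281, 0.0983, 0.0904]
tcp_rot: [3.015, 0.881, 0.001]
force: [-0.7, 0.4, -4.4]
opening: 0.64
```

```bash
python3 -c "
from h import *
o=robot.observe();print({k:np.round(o[k],3) for k in('joints','force','torque','eef_pos','opening')})"
```

```text
{'joints': array([ 0.181,  0.399,  1.936, -0.   ,  0.806, -0.387]), 'force': array([-0.684,  0.401, -4.432]), 'torque': array([ 0.032, -0.083, -0.029]), 'eef_pos': array([0.528, 0.098, 0.09 ]), 'opening': np.float64(0.64)}
```

Run:
```python
from h import *
b=snap('scene')
cv2.imwrite('pics/g.png',cv2.resize(b[185:325,215:355],(600,600),interpolation=2)[:,:,::-1])
```

```text
(no output)
```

View pics/g.png

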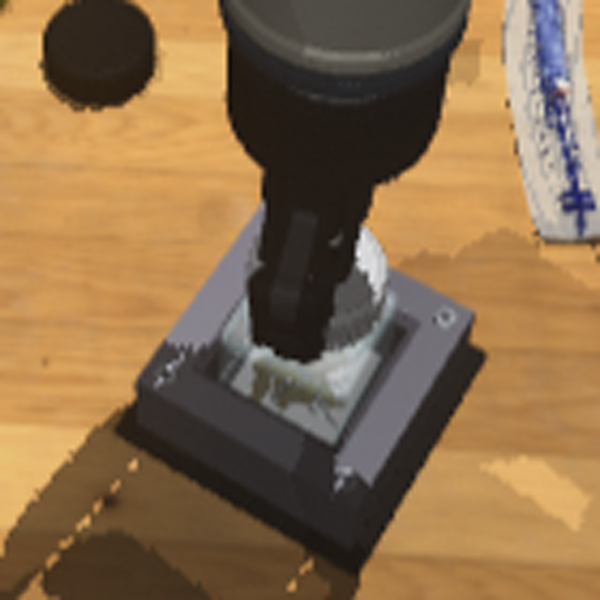

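The jar sits squarely aligned in the well at (300,370) while the cap has turned. The force equals the hanging weight, so I'm following slightly high. I'll keep turning with a little less climb.

Call:
apply_moves([
  {"claw":1,"dp":[0,0,-0.0003],"turn":[0,0,0.05]},
  {"claw":1,"dp":[0,0,0],"turn":[0,0,0.1]},
  {"claw":1,"dp":[0,0,0.0003],"turn":[0,0,0.15]},
  {"claw":1,"dp":[0,0,0.0006],"turn":[0,0,0.2]},
  {"claw":1,"dp":[0,0,0.0009],"turn":[0,0,0.25]},
  {"claw":1,"dp":[0,0,0.0012],"turn":[0,0,0.3]},
  {"claw":1,"dp":[0,0,0.0012],"turn":[0,0,0.3]},
])

```text
time: 8.43
eef_pos: [0.5279, 0.0983, 0.0916]
tcp_rot: [2.289, 2.151, -0.0]
force: [0.2, 0.4, -4.8]
opening: 0.639
```

```bash
python3 -c "
from h import *
o=robot.observe();print({k:np.round(o[k],4) for k in('joints','force','torque','eef_pos','opening')})"
```

```text
{'joints': array([ 1.8130e-01,  3.9720e-01,  1.9356e+00, -1.0000e-04,  8.0890e-01,
       -1.3272e+00]), 'force': array([ 0.2018,  0.4149, -4.8269]), 'torque': array([-0.0224,  0.0176,  0.0079]), 'eef_pos': array([0.5279, 0.0983, 0.0916]), 'opening': np.float64(0.6385)}
```

Call:
apply_moves([
  {"claw":1,"dp":[0,0,-0.0005],"turn":[0,0,0]},
  {"claw":1,"dp":[0,0,-0.001],"turn":[0,0,0.04]},
  {"claw":1,"dp":[0,0,-0.001],"turn":[0,0,0.09]},
])

```text
time: 8.8
eef_pos: [0.5281, 0.0985, 0.091]
tcp_rot: [1.958, 2.456, 0.001]
force: [-1.3, -0.7, -0.1]
opening: 0.638
```

```bash
python3 -c "
from h import *
o=robot.observe();print({k:np.round(o[k],4) for k in('joints','qvel','force','torque','eef_pos','opening')})
a=snap('scene')
print({k:np.round(o[k],4) for k in('joints','qvel','force','torque','eef_pos','opening')})
cv2.imwrite('pics/h.png',cv2.resize(a[205:305,235:335],(600,600),interpolation=2)[:,:,::-1])
"
```

```text
{'joints': array([ 0.1815,  0.3983,  1.9357,  0.    ,  0.8072, -1.6143]), 'qvel': array([ 3.0000e-04, -1.0000e-04, -1.4000e-03,  0.0000e+00,  1.6000e-03,
       -1.2607e+00]), 'force': array([-1.3433, -0.6591, -0.0742]), 'torque': array([0.074 , 0.2319, 0.0104]), 'eef_pos': array([0.5281, 0.0985, 0.091 ]), 'opening': np.float64(0.638)}
{'joints': array([ 0.1815,  0.3983,  1.9357,  0.    ,  0.8072, -1.6143]), 'qvel': array([ 3.0000e-04, -1.0000e-04, -1.4000e-03,  0.0000e+00,  1.6000e-03,
       -1.2607e+00]), 'force': array([-1.3433, -0.6591, -0.0742]), 'torque': array([0.074 , 0.2319, 0.0104]), 'eef_pos': array([0.5281, 0.0985, 0.091 ]), 'opening': np.float64(0.638)}
```

View pics/h.png

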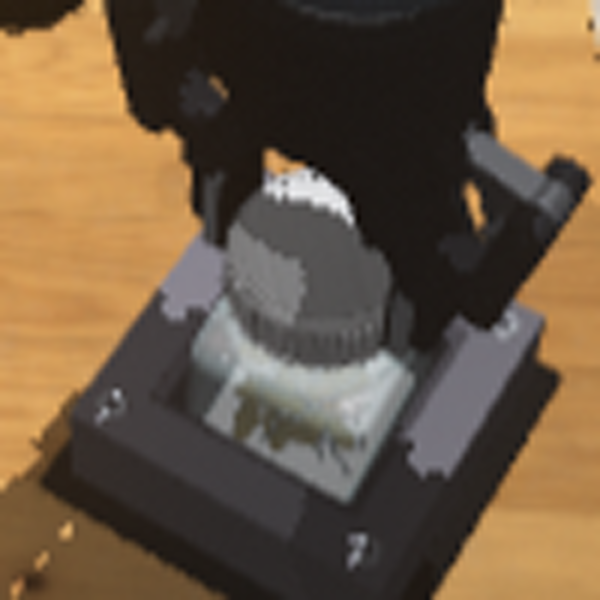

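The jar is still squarely in the well and part of the weight is on its floor. I'll continue to about 150° in total, then check the force.

Call:
apply_moves([
  {"claw":1,"dp":[0,0,0.0002],"turn":[0,0,0.05]},
  {"claw":1,"dp":[0,0,0.0004],"turn":[0,0,0.1]},
  {"claw":1,"dp":[0,0,0.0006],"turn":[0,0,0.15]},
  {"claw":1,"dp":[0,0,0.0008],"turn":[0,0,0.2]},
  {"claw":1,"dp":[0,0,0.001],"turn":[0,0,0.25]},
  {"claw":1,"dp":[0,0,0.001],"turn":[0,0,0.25]},
])

```text
time: 9.6
eef_pos: [0.5281, 0.0983, 0.092]
tcp_rot: [0.878, 3.016, -0.0]
force: [-1.0, -0.9, -0.3]
opening: 0.641
```

```bash
python3 -c "
from h import *
o=robot.observe();print({k:np.round(o[k],4) for k in('joints','qvel','force','torque','eef_pos','opening')})
"
```

```text
{'joints': array([ 1.8130e-01,  3.9670e-01,  1.9353e+00, -3.0000e-04,  8.0920e-01,
       -2.3936e+00]), 'qvel': array([-0.0015, -0.0009,  0.0012, -0.0001,  0.0001,  0.0666]), 'force': array([-1.0327, -0.8652, -0.2848]), 'torque': array([-0.2194,  0.0924, -0.0115]), 'eef_pos': array([0.5281, 0.0983, 0.092 ]), 'opening': np.float64(0.6414)}
```

Call:
apply_moves([
  {"claw":1,"dp":[0,0,0.001],"turn":[0,0,0]},
  {"claw":1,"dp":[0,0,0.002],"turn":[0,0,0]},
  {"claw":1,"dp":[0,0,0.0025],"turn":[0,0,0]},
  {"claw":1,"dp":[0,0,0.0025],"turn":[0,0,0]},
])

```text
time: 10.1
eef_pos: [0.528, 0.0984, 0.0944]
tcp_rot: [0.872, 3.018, 0.0]
force: [-0.9, -0.6, -0.9]
opening: 0.636
```

```bash
python3 -c "
from h import *
o=robot.observe();print({k:np.round(o[k],4) for k in('joints','force','torque','eef_pos','opening')})
"
```

```text
{'joints': array([ 0.1814,  0.393 ,  1.934 ,  0.    ,  0.8144, -2.3978]), 'force': array([-0.8702, -0.6221, -0.9322]), 'torque': array([-0.1149,  0.0905, -0.0026]), 'eef_pos': array([0.528 , 0.0984, 0.0944]), 'opening': np.float64(0.6362)}
```

The force is now about the cap's weight only, so the thread has let go. I'll lift straight up by 33 mm.

Call:
apply_moves([
  {"claw":1,"dp":[0,0,0.004],"turn":[0,0,0]},
  {"claw":1,"dp":[0,0,0.009],"turn":[0,0,0]},
  {"claw":1,"dp":[0,0,0.015],"turn":[0,0,0]},
  {"claw":1,"dp":[0,0,0.022],"turn":[0,0,0]},
  {"claw":1,"dp":[0,0,0.029],"turn":[0,0,0]},
  {"claw":1,"dp":[0,0,0.033],"turn":[0,0,0]},
  {"claw":1,"dp":[0,0,0.033],"turn":[0,0,0]},
  {"claw":1,"dp":[0,0,0.033],"turn":[0,0,0]},
  {"claw":1,"dp":[0,0,0.033],"turn":[0,0,0]},
])

```text
time: 11.22
eef_pos: [0.5277, 0.0983, 0.127]
tcp_rot: [-0.87, -3.018, 0.0]
force: [0.1, 0.6, 0.0]
opening: 0.645
```

```bash
python3 -c "
from h import *
o=robot.observe();print({k:np.round(o[k],4) for k in('force','torque','eef_pos','tcp_rot','opening','qvel')})
a=snap('scene')
cv2.imwrite('pics/i.png',cv2.resize(a[195:305,225:335],(600,600),interpolation=2)[:,:,::-1])
"
```

```text
{'force': array([0.1407, 0.6106, 0.0352]), 'torque': array([-0.0197, -0.004 , -0.0242]), 'eef_pos': array([0.5277, 0.0983, 0.127 ]), 'tcp_rot': array([-8.7050e-01, -3.0181e+00,  3.0000e-04]), 'opening': np.float64(0.6446), 'qvel': array([ 0.0015, -0.0002, -0.0021, -0.0002,  0.0004, -0.0005])}
```

View pics/i.png

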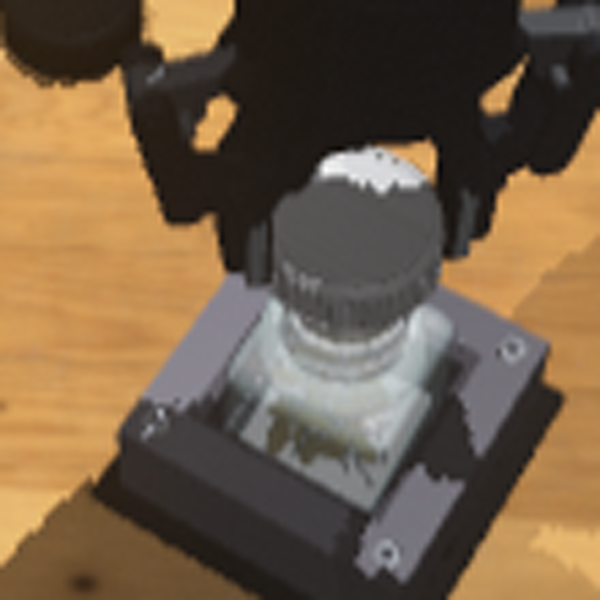

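The jar stands home with its neck bare, and the cap is held level above it. I'll check the cap edge height at crop pixel (357,340).

```bash
python3 -c "
from h import *
for z in(.110,.115,.120,.125,.130): print(z,((proj('scene',[.5066,.0799,z])-[225,195])*600/110).round())
"
```

```text
0.11 [336. 359.]
0.115 [336. 351.]
0.12 [337. 343.]
0.125 [338. 334.]
0.13 [339. 326.]
```

Call:
apply_moves([
  {"claw":1,"dp":[0,0,0.003],"turn":[0,0,0]},
  {"claw":1,"dp":[0,0,0.005],"turn":[0,0,0]},
  {"claw":1,"dp":[0,0,0.005],"turn":[0,0,0]},
  {"claw":1,"dp":[0,0,0.005],"turn":[0,0,0]},
  {"claw":1,"dp":[0,0,0.005],"turn":[0,0,0]},
  {"claw":1,"dp":[0,0,0.005],"turn":[0,0,0]},
])

```text
time: 12.02
eef_pos: [0.5279, 0.0984, 0.1322]
tcp_rot: [-0.871, -3.018, 0.0]
force: [0.1, -1.1, -0.9]
opening: 0.641
```

```bash
python3 -c "
from h import *
print(robot.hand_in()); o=robot.observe(); print(o['force'],o['opening'],o['time'])
"
```

```text
the job is handed in; nothing more can be done
None
the job is handed in; nothing more can be done
```

The jar is standing in the block's well with its cap off. The gripper is holding the cap level above the mouth, and the job is handed in at about 12 s of the 53 s allowed.

I gripped the silver cap, carried the jar to the well and aligned it to about 1°. I then lowered it to a clear contact at about 14 mm above the table, which is the well floor. Next I turned the cap about 150° counterclockwise in one grip, without a regrasp, and lifted it off.

**Last checks:**
- **Thread released:** on lifting, the force stayed near the cap's own weight, about -0.9 N against -4.2 N with the jar hanging, so the jar did not come up with it.
- **Jar home:** the last picture shows it square in the well with its neck bare.
- **Cap height:** the gripper height and that picture put its lower edge about 18 to 21 mm above the mouth. I raised it the last 5 mm after that picture and did not take another.
- **Grip:** it still held firmly, with the opening unchanged at 0.64.

**Disagreements:**
- **Climb while unscrewing:** partway through the turn the force read as if the jar hung slightly, with less climb than 1.9 mm a radian predicts. I did not find the cause.
- **Sideways position:** the picture put the cap a few millimetres (up to about 5) to the side of where the gripper reading placed it. That is within the 15 mm limit.

The vials, carton and tally counter were never approached, but I did not re-measure them at the end.

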